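# Make up two wiring-lesson kits from the bench stock

## Robot

A 6-joint arm with a two-finger parallel gripper is mounted at the origin on the work surface. World frame = base frame: x ahead of the robot, y to its left, z up, the work surface at z = 0. Lengths are in m, angles in rad, forces in N, time in s.
With the tool pointing down it reaches from about 0.35 to 0.975 m from the base axis. Payload 4.9 kg.
Tool frame: the origin (TCP) lies at the very end of the fingers, on their centre line; the grasp point (between the pads) lies 19 mm behind it (ctrl.grip_point_offset is the distance from the TCP to the grasp point, in m); z points along the fingers, y is the line along which they close (so a half turn about z gives the same grasp; the last joint's range is limited). The gripper opens to 85 mm and grips with 20 to 120 N. Pads are 22 mm wide; open, the fingers measure 114 mm over their backs; the gripper's body (76 mm by 85 mm) begins 54 mm behind the grasp point. The pads swing forward as they close: fully open they stand 13 mm farther back than shut.
Start: joints at [1.115, 0.053, 1.613, -0, 1.476, -0.119], TCP at [0.207, 0.59, 0.21] pointing down, gripper open.
Joint ranges: [-3.01, 3.01], [-1.01, 2.22], [0.06, 2.58], [-1.02, 4.17], [0.09, 2.62], [-3.14, 3.14]. Speed limits (rad/s): [2.57, 2.57, 3.14, 3.14, 3.14, 3.14].

## Interface

Orientations are given as a rotation vector (axis times angle).
In Python, from station import ctrl gives the robot as it stands.
- The arm moves only by the tool send_rows, never from a script. Its argument "rows" is a list of rows, each a list of 3 entries, a list of its own where there are three numbers: the finger opening in cm, from 0 to 8.54, then the shift along the tool's x, y, z in cm, then the turn about the tool's z in degrees. A call has 1 to 10 rows; each row shifts and turns the commanded pose from where the row before left it, along the tool's axes as they then stand; what a row does not reach is not made up. A row lasts 1/8 s, in which the tool goes at most 62.5 mm and 10.7 degrees, less where a joint would pass 70% of its speed; a pose out of reach is approached as far as the arm can. A call with a gripper value outside its range is refused whole. The fingers move at their own pace and stop on an object; "newtons" is the grip in N (left out, the last holds). Time passes only in rows, so rows that do not move let the fingers close. It gives the time, the measured TCP pose, the force, the opening and the grip force at its end, in the units of the state.
- ctrl.get_obs(): the state, without advancing time (a new reading comes with each control period).
- ctrl.get_image(name): name is "side" or "top"; returns a dict with "frame" (384x512x3 uint8, red, green, blue), "range_z" (384x512 float32, m along the optical axis (not along the pixel's ray), 0 where there is no reading), "fx", "fy", "cx", "cy" (pixels), "k1" (the pictures are not rectified: a ray, as slopes to the right and down, at radius r is drawn at 1 + k1 r^2 times it, then the intrinsics apply), "cam_to_world" (4x4, takes a point from camera to world coordinates). Camera axes: x right, y down, z forward; pixel columns grow to the right and rows downward; lengths in m; the calibration is good to about 2 mm. A picture is of the moment at which its call begins.
- ctrl.finish_job(): hands the job in; it is judged then, once.
The state is a dict: "t": time; "q": joint angles; "dq": joint speeds; "effort": joint torques, N m; "tool_pos": TCP position; "tool_rot": TCP orientation; "contact_force": force on the tool from outside, world axes, zero at the start; "wrist_torque": the same for the moment, N m; "opening": finger opening in m; "grip_force": force on a finger pad.
Only numpy, scipy, OpenCV 4.12 (cv2) and the standard library are available. Lean on these libraries where they do the work, as an engineer would, in place of code of your own. Each camera call takes 0.05 s, during which the arm holds its last target. There are 200 camera calls.

## Task

Make up the two wiring kits for the next lesson from the stock on the bench: the socket outlet and the double-pole breaker go into the tray with two compartments, and the rocker switch, the lampholder and the single-pole breaker go into the tray with three compartments. Put one part in each compartment (any of that tray's), set down gently flat on the tray floor and the same way up as it stands now. Leave the three-pole breaker and the junction box where they are and knock none of the stock over.

Things in the scene. Friction and masses are not known exactly. Their poses are not given: they have to be found in the camera images.
- tray_two: grey kit tray, fixed, one divider across it, two equal compartments. Outside 280 mm long (own x), 124 mm wide (y), walls 20 mm high, 4 mm thick, floor 4 mm thick. Origin: centre of underside; z up. Compartments are 134 mm (x) by 116 mm (y) inside, centred at x = -69 and +69 mm. Left or right of the stock, long side pointing away from the robot (within 9 degrees).
- tray_three: grey kit tray, fixed, two dividers across it, three equal compartments. Outside 280 mm long (own x), 124 mm wide (y), walls 20 mm high, 4 mm thick, floor 4 mm thick. Origin: centre of underside; z up. Compartments are 88 mm (x) by 116 mm (y) inside, centred at x = -92, 0 and +92 mm. Left or right of the stock, long side pointing away from the robot (within 9 degrees).
- socket: surface-mounted socket outlet lying on its back, grey plastic: square housing 64 x 64 mm, 42 mm high with upright sides, and on it a round collar 55 mm across up to 47 mm with dark ring and two pin holes. Origin: centre of the underside; x and y square to the sides; z up. About 90 g. Stock stands about 11 cm apart, in any order, turned up to 23 degrees.
- switch: surface-mounted rocker light switch lying on its back: the same grey housing as the socket outlet (64 x 64 mm, 42 mm high, upright sides), on it a white frame with one large rectangular white rocker up to 51 mm. Origin: centre of the underside; x and y square to the sides; z up. About 80 g.
- lampholder: white porcelain screw-in lampholder standing on its foot, mouth up: a round pot 46 mm across (41 mm for the lowest 8 mm), 52 mm high, hollow with brass at the bottom. Origin: centre of the underside; z up. About 120 g.
- breaker_1: Slimmest, single-pole (about 120 g, easily tipped sideways). White plastic rail-mount circuit breaker standing on its back, toggle side up: 85 mm long (own x), 18 mm wide (own y), 46 mm high at the two ends; the middle 45 mm rises as a nose to 68 mm, with one black toggle on top up to 76 mm. Flat flanks, 18 mm apart, run the full height. Origin: centre of underside; z up.
- breaker_2: Middle size, double-pole (about 220 g). White plastic rail-mount circuit breaker standing on its back, toggle side up: 85 mm long (own x), 36 mm wide (own y), 46 mm high at the two ends; the middle 45 mm rises as a nose to 68 mm, with two black toggles joined by a bar on top up to 76 mm. Flat flanks, 36 mm apart, run the full height. Origin: centre of underside; z up.
- breaker_3: Widest, three-pole (about 340 g), in neither kit. White plastic rail-mount circuit breaker standing on its back, toggle side up: 85 mm long (own x), 54 mm wide (own y), 46 mm high at the two ends; the middle 45 mm rises as a nose to 68 mm, with three black toggles joined by a bar on top up to 76 mm. Flat flanks, 54 mm apart, run the full height. Origin: centre of underside; z up.
- junction_box: round junction box lying lid up: grey, 69 mm across, 36 mm high, white lid with two small screws, four black cable entries around it. Origin: centre of the underside; z up. Belongs to neither kit. (A small roll of tape, 19 mm high, and a steel block, 36 mm high, also lie in the field of stock.)
There are look-alikes about, which are no part of the job. What is shaped like the socket but red is not meant.

How it is judged:
At the end, for the whole second after the job is handed in: One named part in every compartment of its tray, underside within 5 mm of the tray floor, upright within 0.12 rad, released and at rest; the three-pole breaker and the junction box upright, within 25 mm of where they stood (y of socket in the frame of tray_two between -0.058 and 0.058 m and z of socket in the frame of tray_two between 0.001 and 0.009 m and angle between each of socket, breaker_2, switch, lampholder, breaker_1, breaker_3, junction_box's own z axis and vertical below 0.12 rad and linear speed of each of socket, breaker_2, switch, lampholder, breaker_1 below 0.03 m/s and angular speed of each of socket, breaker_2, switch, lampholder, breaker_1 below 0.3 rad/s and y of breaker_2 in the frame of tray_two between -0.058 and 0.058 m and z of breaker_2 in the frame of tray_two between 0.001 and 0.009 m and (x of socket in the frame of tray_two between -0.136 and -0.002 m or x of breaker_2 in the frame of tray_two between -0.136 and -0.002 m) and (x of socket in the frame of tray_two between 0.002 and 0.136 m or x of breaker_2 in the frame of tray_two between 0.002 and 0.136 m) and y of switch in the frame of tray_three between -0.058 and 0.058 m and z of switch in the frame of tray_three between 0.001 and 0.009 m and y of lampholder in the frame of tray_three between -0.058 and 0.058 m and z of lampholder in the frame of tray_three between 0.001 and 0.009 m and y of breaker_1 in the frame of tray_three between -0.058 and 0.058 m and z of breaker_1 in the frame of tray_three between 0.001 and 0.009 m and (x of switch in the frame of tray_three between -0.136 and -0.048 m or x of lampholder in the frame of tray_three between -0.136 and -0.048 m or x of breaker_1 in the frame of tray_three between -0.136 and -0.048 m) and (x of switch in the frame of tray_three between -0.044 and 0.044 m or x of lampholder in the frame of tray_three between -0.044 and 0.044 m or x of breaker_1 in the frame of tray_three between -0.044 and 0.044 m) and (x of switch in the frame of tray_three between 0.048 and 0.136 m or x of lampholder in the frame of tray_three between 0.048 and 0.136 m or x of breaker_1 in the frame of tray_three between 0.048 and 0.136 m) and distance of each of breaker_3, junction_box from where it was at the start of the episode below 0.025 m); the robot touches nothing.
It fails at once if the three-pole breaker or the junction box is shifted by more than 25 mm (distance of any of breaker_3, junction_box from where it was at the start of the episode above 0.025 m).
It fails at once if a stock thing is knocked over (angle between any of socket, breaker_2, switch, lampholder, breaker_1, breaker_3, junction_box's own z axis and vertical above 1 rad).
It fails at once if a kit part is dropped or thrown (moves freely, out of the fingers, faster than 0.8 m/s: a fall of some 3 cm) ((contact force between socket and the fingers below 0.02 N and linear speed of socket above 0.8 m/s) or (contact force between breaker_2 and the fingers below 0.02 N and linear speed of breaker_2 above 0.8 m/s) or (contact force between switch and the fingers below 0.02 N and linear speed of switch above 0.8 m/s) or (contact force between lampholder and the fingers below 0.02 N and linear speed of lampholder above 0.8 m/s) or (contact force between breaker_1 and the fingers below 0.02 N and linear speed of breaker_1 above 0.8 m/s)).
It also fails if it takes over 147 s, if anything falls off the work surface, if the arm or the gripper's body presses on something with over 40 N, if the wrist force passes 120 N, or if a joint passes its speed limit or range.

## Working session

There is one attempt and no reset: what is moved stays moved. The work goes in short steps, Python scripts to look and compute and a tool call to move; the robot and the scene stay as the last step left them, time stands still between calls to the robot, and variables do not carry over. Pictures are saved under pics/ and viewed, at most 14 in all, crops included, and the job is handed in when it is done.

Besides the shell and the picture viewer there is one more tool, called after "Emit:" by a JSON object that holds its "method" and its "body". send_rows: Moves the arm, as the interface text tells. Its arguments: {"type":"object","properties":{"rows":{"type":"array","items":{"type":"array"}},"newtons":{"type":"number"}},"required":["rows"]}

```bash
mkdir -p pics; cat > h.py <<'E'
import numpy as np, cv2
from station import ctrl
def grab(n):
    d=ctrl.get_image(n); return d
def rays(d):
    h,w=d["range_z"].shape
    K=np.array([[d["fx"],0,d["cx"]],[0,d["fy"],d["cy"]],[0,0,1]])
    u,v=np.meshgrid(np.arange(w),np.arange(h))
    xd=(u-d["cx"])/d["fx"]; yd=(v-d["cy"])/d["fy"]; x,y=xd.copy(),yd.copy()
    for _ in range(15):
        s=1+d["k1"]*(x*x+y*y); x,y=xd/s,yd/s
    return x,y
def cloud(d):
    x,y=rays(d); z=d["range_z"]; T=np.array(d["cam_to_world"])
    P=np.stack([x*z,y*z,z],-1)@T[:3,:3].T+T[:3,3]; P[z<=0]=np.nan
    return P
def save(im,n,s=1): cv2.imwrite("pics/"+n,cv2.resize(im[...,::-1],None,fx=s,fy=s,interpolation=cv2.INTER_CUBIC))
E
python3 - <<'E'
from h import *
for n in("top","side"):
    d=grab(n); save(d["frame"],n+"0.png",1.5); np.save(n+"P.npy",cloud(d)); np.save(n+"F.npy",d["frame"]); print(n,d["fx"],d["k1"],np.round(d["cam_to_world"],2).tolist())
print({k:np.round(v,3).tolist() for k,v in ctrl.get_obs().items()})
E
```

```text
top 373.233439509932 -0.09490527451211221 [[-0.03, -0.99, 0.11, 0.38], [-1.0, 0.02, -0.02, 0.01], [0.02, -0.11, -0.99, 0.85], [0.0, 0.0, 0.0, 1.0]]
side 401.6470473255331 -0.13597482957474746 [[-0.95, -0.23, 0.19, 0.31], [-0.3, 0.73, -0.61, 0.5], [0.0, -0.64, -0.77, 0.67], [0.0, 0.0, 0.0, 1.0]]
{'t': 0.1, 'q': [1.115, 0.053, 1.614, 0.0, 1.476, -0.119], 'dq': [-0.001, -0.003, -0.003, -0.001, -0.002, 0.002], 'effort': [0.0, -39.491, -37.136, -0.0, 0.004, -0.0], 'tool_pos': [0.206, 0.589, 0.209], 'tool_rot': [-0.526, -3.097, 0.003], 'contact_force': [0.37, -0.199, 0.942], 'wrist_torque': [0.038, 0.015, -0.06], 'grip_force': 0.0, 'opening': 0.085}
```

View pics/top0.png

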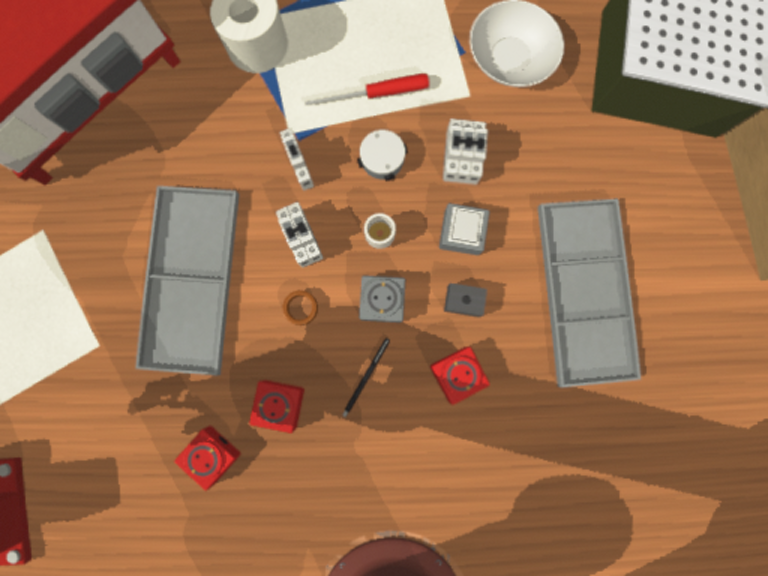

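View pics/side0.png

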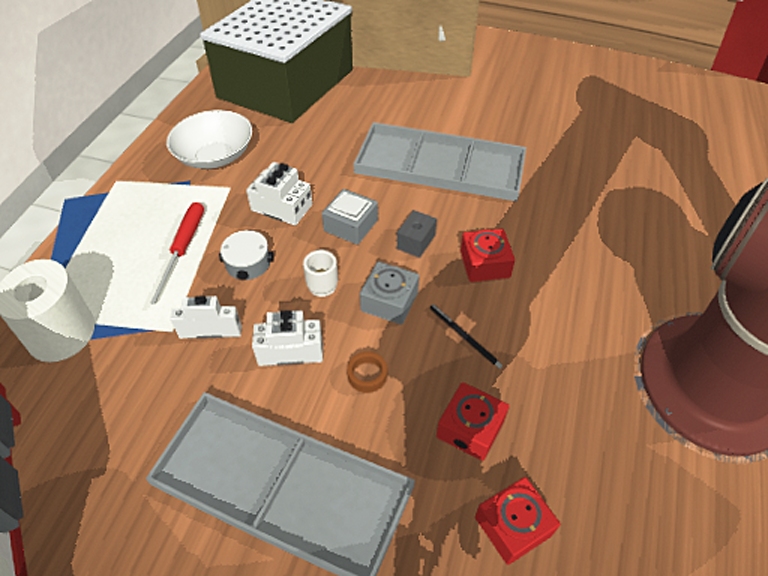

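The top view shows these parts, in displayed pixels:
- **Kit parts:** grey socket (382,298), switch (465,229), lampholder (380,230), breaker_1 (297,158), breaker_2 (299,234).
- **Leave in place:** breaker_3 (465,151), junction box (382,154).
- **Look-alikes:** red sockets (275,406), (208,458), (460,375), steel block (466,299), tape (300,307).
- **Trays:** tray_two on the left, tray_three on the right.

Next I'll measure them and check one close crop.

```bash
python3 - <<'E'
from h import *
top=np.load("topP.npy"); sd=np.load("sideP.npy"); F=np.load("topF.npy")
save(F[70:220,170:345],"crop.png",4)
px={"socket":(382,298),"switch":(465,229),"lamp":(380,230),"b1":(297,158),"b2":(299,234),"b3":(465,151),"jb":(382,154),"block":(466,299)}
def fit(P,c,r,lo,hi):
    P=P.reshape(-1,3); m=(np.hypot(P[:,0]-c[0],P[:,1]-c[1])<r)&(P[:,2]>lo)&(P[:,2]<hi); Q=P[m]
    if len(Q)<8: return None
    (x,y),(w,h),a=cv2.minAreaRect((Q[:,:2]*1000).astype(np.float32))
    if w<h: w,h,a=h,w,a-90
    return len(Q),np.round([x,y,w,h,a,Q[:,2].max()*1000],1).tolist(), np.round(np.median(Q,0)*1000,0).tolist()
for n,(u,v) in px.items():
    c=top[int(v/1.5),int(u/1.5)]
    for lo in (.025,.036): print(n,np.round(c,3),lo,"T",fit(top,c,.055,lo,.09),"S",fit(sd,c,.055,lo,.09))
for n,(u,v) in {"t2":(188,280),"t3":(590,293)}.items():
    c=top[int(v/1.5),int(u/1.5)]
    for n2,P in(("T",top),("S",sd)): print(n,n2,fit(P,c,.175,.012,.026),fit(P,c,.15,-.01,.011)[2])
print(np.nanmedian(top[160:180,170:220,2]),np.nanmedian(top[260:270,380:400,2]))
E
```

```text
socket [0.457 0.003 0.051] 0.025 T (859, [456.1, 1.7, 63.9, 63.8, -4.8, 53.4], [455.0, 2.0, 47.0]) S (905, [458.6, 5.0, 65.2, 64.2, 85.3, 49.0], [456.0, 15.0, 43.0])
socket [0.457 0.003 0.051] 0.036 T (851, [456.2, 1.6, 63.8, 63.8, -5.0, 53.4], [455.0, 1.0, 47.0]) S (774, [458.6, 4.8, 64.6, 63.8, 85.7, 49.0], [457.0, 11.0, 44.0])
switch [ 0.555 -0.122  0.051] 0.025 T (862, [559.3, -124.1, 64.4, 64.3, -11.3, 54.9], [557.0, -122.0, 45.0]) S (693, [561.4, -121.0, 66.9, 65.4, 79.1, 53.2], [557.0, -109.0, 41.0])
switch [ 0.555 -0.122  0.051] 0.036 T (825, [559.4, -124.1, 64.4, 64.2, -11.2, 54.9], [557.0, -122.0, 46.0]) S (562, [561.6, -121.3, 66.6, 64.8, 78.3, 53.2], [559.0, -113.0, 43.0])
lamp [0.562 0.003 0.021] 0.025 T (212, [557.2, 2.8, 45.4, 44.2, -3.2, 56.1], [559.0, 3.0, 51.0]) S (400, [559.9, 6.5, 45.8, 44.8, -46.0, 53.1], [559.0, 8.0, 42.0])
lamp [0.562 0.003 0.021] 0.036 T (172, [557.3, 2.7, 45.2, 43.8, -0.5, 56.1], [559.0, 3.0, 52.0]) S (268, [559.9, 6.4, 45.6, 44.8, -46.5, 53.1], [559.0, 8.0, 47.0])
b1 [0.661 0.12  0.068] 0.025 T (308, [672.5, 127.1, 82.3, 19.2, 19.4, 79.3], [
[... 1370 characters left out ...]
52.0, -122.0, 37.0]) S (364, [454.6, -118.0, 57.9, 40.6, 78.4, 37.0], [455.0, -114.0, 34.0])
block [ 0.455 -0.123  0.016] 0.036 T (353, [452.3, -121.9, 55.6, 40.0, 79.6, 41.3], [452.0, -123.0, 38.0]) S (11, [452.7, -122.0, 39.0, 33.2, 82.5, 37.0], [446.0, -120.0, 36.0])
t2 T (1222, [489.0, 239.9, 280.8, 240.6, -5.6, 24.9], [490.0, 285.0, 20.0]) [489.0, 290.0, 3.0]
t2 S (2069, [492.5, 240.2, 281.7, 242.7, -5.6, 25.5], [499.0, 268.0, 18.0]) [494.0, 294.0, 2.0]
t3 T (1214, [462.1, -314.9, 281.7, 126.3, 3.2, 25.1], [465.0, -323.0, 20.0]) [457.0, -315.0, 3.0]
t3 S (811, [464.8, -311.8, 280.2, 129.8, 3.3, 21.6], [466.0, -288.0, 17.0]) [456.0, -303.0, 0.0]
0.001791811138304178 0.0014576264001093797
```

View pics/crop.png

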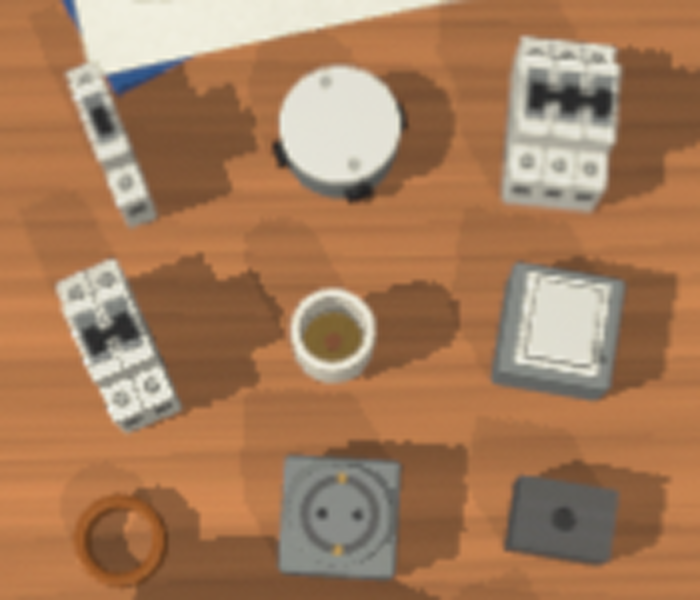

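The crop confirms the choice. Grey socket is at crop pixel (340,517), switch (560,330), lampholder (333,333), breaker_2 (118,345) and breaker_1 (110,143). Breaker_3 is at (560,125) and the junction box at (340,125).

```bash
cat > go.py <<'E'
import sys
from h import *
from scipy.spatial.transform import Rotation as R
def state():
    o=ctrl.get_obs(); M=R.from_rotvec(o["tool_rot"]).as_matrix()
    return o,M,np.degrees(np.arctan2(M[1,1],M[0,1]))
def go(x,y,z,phi):
    o,M,p=state(); turn=(p-phi+180)%360-180
    M2=M@R.from_euler("z",turn,degrees=True).as_matrix()
    print("phi %.1f turn %.1f | shift after turn cm %s | tilt %.2f t %.1f q6 %.2f->~%.2f"%(p,turn,np.round(M2.T@((np.array([x,y,z])/1000-o["tool_pos"])*100),2),np.degrees(np.arccos(-M[2,2])),o["t"],o["q"][5],o["q"][5]+np.radians(turn)))
if __name__=="__main__": go(*map(float,sys.argv[1:5]))
E
python3 - <<'E'
from h import *
for n in("top","side"):
    P=np.load(n+"P.npy").reshape(-1,3)
    m=(P[:,1]>.2)&(P[:,1]<.37)&(P[:,0]>.33)&(P[:,0]<.65)&(P[:,2]>.012)&(P[:,2]<.026)
    Q=P[m]; A=(Q[:,:2]*1000).astype(np.float32)
    print(n,cv2.minAreaRect(A),len(A),np.percentile(A,[.5,99.5],axis=0).round())
    pp=np.degrees(5.6/57.3); c,s=np.cos(-np.radians(5.6)),np.sin(-np.radians(5.6)); B=A@np.array([[c,-s],[s,c]]); print((B.min(0)),B.max(0), np.array([c,s])*0)
E
python3 go.py 457.3 3.3 140 85
```

```text
top ((494.6090087890625, 296.5852355957031), (126.71821594238281, 280.79022216796875), 84.35137939453125) 1112 [[352. 223.]
 [638. 369.]]
[322.95544962 280.09252309] [603.73782687 406.8552187 ] [ 0. -0.]
side ((498.15203857421875, 298.10186767578125), (126.24402618408203, 281.7225341796875), 84.39199829101562) 1724 [[355. 225.]
 [642. 369.]]
[325.82779789 282.17277051] [607.55425434 408.41518667] [ 0. -0.]
phi 70.7 turn -14.3 | shift after turn cm [-30.12 -56.18   6.94] | tilt 0.11 t 0.1 q6 -0.12->~-0.37
```

Emit:
{"method": "send_rows", "body": {"rows": [[8.5,[0,0,1],-7.15],[8.5,[0,0,1],-7.15],[8.5,[-2.5,-4.7,0.4],0],[8.5,[-2.5,-4.7,0.4],0],[8.5,[-2.5,-4.7,0.4],0],[8.5,[-2.5,-4.7,0.4],0],[8.5,[-2.5,-4.7,0.4],0],[8.5,[-2.5,-4.7,0.4],0],[8.5,[-2.5,-4.7,0.4],0],[8.5,[-2.5,-4.7,0.4],0]], "newtons": 40}}

```text
t: 1.35
tool_pos: [0.3731, 0.1962, 0.1573]
tool_rot: [0.136, 3.139, 0.0]
contact_force: [0.8, -0.1, 0.6]
opening: 0.0853
grip_force: 0.0
```

```bash
python3 go.py 457.3 3.3 140 85
```

```text
phi 85.0 turn 0.0 | shift after turn cm [-10.07 -18.49   1.73] | tilt 0.00 t 1.4 q6 -1.18->~-1.18
```

Emit:
{"method": "send_rows", "body": {"rows": [[8.5,[-2.5,-4.6,0.4],0],[8.5,[-2.5,-4.6,0.4],0],[8.5,[-2.5,-4.6,0.4],0],[8.5,[-2.6,-4.7,0.5],0],[8.5,[0,0,0],0]]}}

```text
t: 1.98
tool_pos: [0.4577, 0.0021, 0.14]
tool_rot: [-0.145, -3.137, 0.0]
contact_force: [-1.1, 0.5, 0.5]
opening: 0.0851
grip_force: 0.0
```

```bash
python3 go.py 457.3 3.3 10 85; python3 - <<'E'
from h import *
d=grab("side"); save(d["frame"][120:290,150:380],"s1.png",3)
E
```

```text
phi 84.7 turn -0.3 | shift after turn cm [ 0.03  0.12 13.  ] | tilt 0.09 t 2.0 q6 -1.64->~-1.64
```

View pics/s1.png

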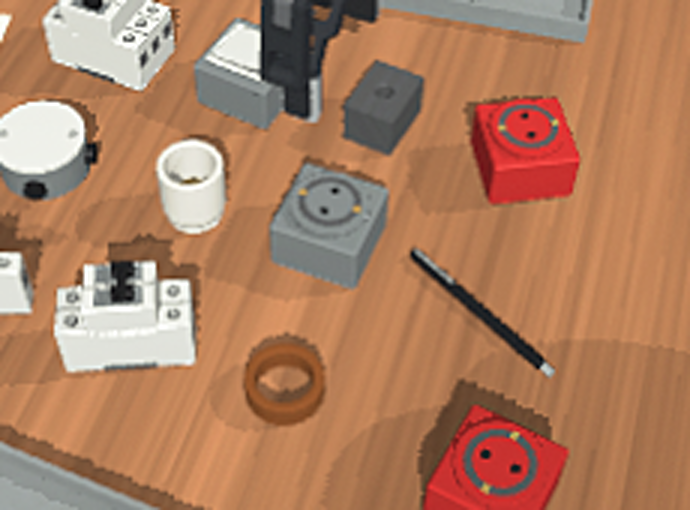

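The gripper finger shows at crop (300,80), above and behind the socket at (330,220), and nothing blocks the way. Descending.

Emit:
{"method": "send_rows", "body": {"rows": [[8.5,[0,0.1,3.5],0],[8.5,[0,0,3.5],0],[8.5,[0,0,3],0],[8.5,[0,0,2],0],[8.5,[0,0,1],0],[8.5,[0,0,0],0],[5.5,[0,0,0],0],[5.5,[0,0,0],0],[5.5,[0,0,0],0],[5.5,[0,0,0],0]]}}

```text
t: 3.28
tool_pos: [0.459, 0.0057, 0.0126]
tool_rot: [0.137, 3.136, 0.0]
contact_force: [-1.1, 1.6, 6.8]
opening: 0.0613
grip_force: 42.9
```

Emit:
{"method": "send_rows", "body": {"rows": [[5.5,[0,0,-1],0],[5.5,[0,0,-2],0],[5.5,[0,0,-3],0],[5.5,[0,0,-4],0],[5.5,[0,0,-3],0],[5.5,[0,0,0],0]]}}

```text
t: 4.03
tool_pos: [0.4596, 0.0054, 0.1441]
tool_rot: [0.137, 3.132, -0.001]
contact_force: [0.3, -0.3, -1.3]
opening: 0.0611
grip_force: 43.7
```

```bash
python3 go.py 427.7 304.1 140 84.4; python3 - <<'E'
from h import *
d=grab("side"); save(d["frame"][20:290,100:440],"s2.png",2)
E
```

```text
phi 85.0 turn 0.6 | shift after turn cm [ 6.1  29.41  0.35] | tilt 0.39 t 4.0 q6 -1.63->~-1.62
```

View pics/s2.png

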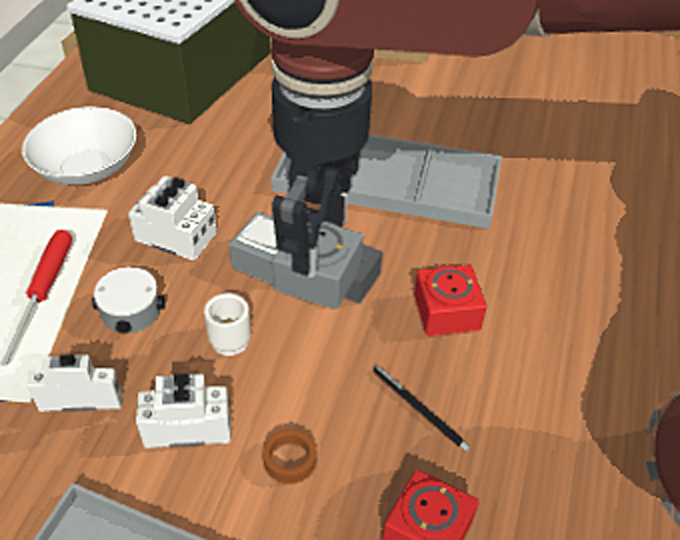

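The socket is held level by its sides at crop (320,260). Carrying it to the near compartment of tray_two.

Emit:
{"method": "send_rows", "body": {"rows": [[5.5,[1.0,4.9,0],0],[5.5,[1.0,4.9,0],0],[5.5,[1.0,4.9,0],0],[5.5,[1.0,4.9,0],0],[5.5,[1.0,4.9,0],0],[5.5,[1.1,4.9,0],0.6],[5.5,[0,0,3.5],0],[5.5,[0,0,3.5],0],[5.5,[0,0,3],0],[5.5,[0,0,1.5],0]]}}

```text
t: 5.32
tool_pos: [0.4196, 0.3025, 0.0216]
tool_rot: [-0.153, -3.132, 0.005]
contact_force: [0.3, -0.5, -0.9]
opening: 0.0616
grip_force: 43.9
```

```bash
python3 go.py 427.7 304.1 17 84.4
```

```text
phi 84.4 turn 0.0 | shift after turn cm [-0.79  0.24  0.45] | tilt 0.39 t 5.3 q6 -0.99->~-0.99
```

Emit:
{"method": "send_rows", "body": {"rows": [[5.5,[-0.7,0.2,0.2],0],[5.5,[0,0,0.1],0],[5.5,[0,0,0.1],0],[5.5,[0,0,0],0]]}}

```text
t: 5.82
tool_pos: [0.4301, 0.3055, 0.0226]
tool_rot: [0.153, 3.137, 0.001]
contact_force: [-0.3, 0.4, -1.7]
opening: 0.0617
grip_force: 43.9
```

Emit:
{"method": "send_rows", "body": {"rows": [[5.5,[0,0,0.2],0],[5.5,[0,0,0.2],0],[5.5,[0,0,0.1],0],[5.5,[0,0,0],0],[5.5,[0,0,0],0]]}}

```text
t: 6.45
tool_pos: [0.4296, 0.3053, 0.0167]
tool_rot: [0.153, 3.138, 0.0]
contact_force: [-0.5, 0.2, 0.1]
opening: 0.0616
grip_force: 44.0
```

Emit:
{"method": "send_rows", "body": {"rows": [[5.5,[0,0,0.1],0],[5.5,[0,0,0],0],[6.8,[0,0,0],0],[7.2,[0,0,0],0],[7.2,[0,0,0],0],[7.2,[0,0,-2],0],[7.2,[0,0,-4],0],[7.2,[0,0,-4],0],[7.2,[0,0,-4],0],[7.2,[0,0,0],0]]}}

```text
t: 7.7
tool_pos: [0.4321, 0.3066, 0.1602]
tool_rot: [0.153, 3.131, 0.007]
contact_force: [-0.5, 0.2, -0.5]
opening: 0.0721
grip_force: 0.0
```

```bash
python3 go.py 556.5 124.3 150 112; python3 - <<'E'
from h import *
d=grab("side"); save(d["frame"][160:384,60:340],"s3.png",2)
P=cloud(d); m=(np.hypot(P[...,0]-.4277,P[...,1]-.304)<.05)&(P[...,2]>.035)&(P[...,2]<.08); Q=P[m]
print(np.median(Q,0),cv2.minAreaRect((Q[:,:2]*1000).astype(np.float32)))
E
```

```text
phi 84.4 turn -27.6 | shift after turn cm [ -4.7  -21.56   1.04] | tilt 0.48 t 7.7 q6 -1.00->~-1.48
[0.42900883 0.31048553 0.04878425] ((431.3179931640625, 306.948974609375), (64.4164810180664, 65.02002716064453), 84.42713928222656)
```

View pics/s3.png

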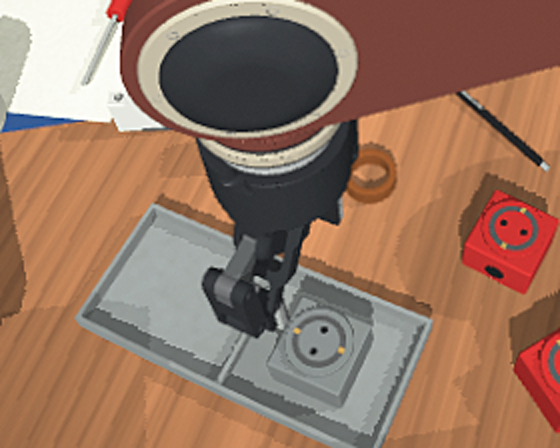

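The socket stands flat in the near compartment, at crop (322,345). Next is breaker_2.

Emit:
{"method": "send_rows", "body": {"rows": [[7,[0,0,0.3],-9.2],[7,[0,0,0.3],-9.2],[7,[0,0,0.3],-9.2],[7,[-0.95,-4.3,0],0],[7,[-0.95,-4.3,0],0],[7,[-0.95,-4.3,0],0],[7,[-0.95,-4.3,0],0],[7,[-0.9,-4.3,0],0],[7,[0,0,0],0],[7,[0,0,0],0]]}}

```text
t: 9.0
tool_pos: [0.5526, 0.1237, 0.1449]
tool_rot: [0.598, -3.081, -0.001]
contact_force: [0.3, 0.2, -0.9]
opening: 0.0699
grip_force: 0.0
```

```bash
python3 go.py 556.5 124.3 20 112
```

```text
phi 112.0 turn -0.0 | shift after turn cm [-0.43 -0.1  12.49] | tilt 0.19 t 9.0 q6 -1.87->~-1.87
```

Emit:
{"method": "send_rows", "body": {"rows": [[7,[-0.4,-0.1,3],0],[7,[0,0,3.5],0],[7,[0,0,3],0],[7,[0,0,2],0],[7,[0,0,1],0],[7,[0,0,0],0],[2.8,[0,0,0],0],[2.8,[0,0,0],0],[2.8,[0,0,0],0],[2.8,[0,0,0],0]]}}

```text
t: 10.25
tool_pos: [0.5591, 0.1243, 0.0232]
tool_rot: [-0.599, 3.081, -0.0]
contact_force: [-0.9, -0.1, 4.9]
opening: 0.0356
grip_force: 42.2
```

Emit:
{"method": "send_rows", "body": {"rows": [[2.8,[0,0,0],0],[2.8,[0,0,0],0]]}}

```text
t: 10.5
tool_pos: [0.559, 0.1243, 0.0232]
tool_rot: [-0.599, 3.081, -0.0]
contact_force: [-0.6, 0.5, 5.7]
opening: 0.0357
grip_force: 42.2
```

Emit:
{"method": "send_rows", "body": {"rows": [[2.8,[0,0,-1],0],[2.8,[0,0,-2.5],0],[2.8,[0,0,-3.5],0],[2.8,[0,0,-3],9.2],[2.8,[0,0,-1],9.2],[2.8,[0,0,-0.5],9.2],[2.8,[0,0,0],0]]}}

```text
t: 11.38
tool_pos: [0.5574, 0.124, 0.1366]
tool_rot: [-0.151, -3.138, 0.0]
contact_force: [-0.3, 0.1, -2.5]
opening: 0.0353
grip_force: 41.4
```

```bash
python3 go.py 565.1 290.6 28 84.4
```

```text
phi 84.5 turn 0.1 | shift after turn cm [ 0.86 16.66 10.86] | tilt 0.03 t 11.4 q6 -1.39->~-1.38
```

Emit:
{"method": "send_rows", "body": {"rows": [[2.8,[0.2,4.2,0],0],[2.8,[0.2,4.2,0],0],[2.8,[0.2,4.2,0],0],[2.8,[0.2,4.1,0],0],[2.8,[0,0,3.5],0],[2.8,[0,0,3.5],0],[2.8,[0,0,2.3],0],[2.8,[0,0,0.8],0],[2.8,[0,0,0],0],[2.8,[0,0,0],0]]}}

```text
t: 12.62
tool_pos: [0.5672, 0.2914, 0.0372]
tool_rot: [0.152, 3.136, 0.001]
contact_force: [0.2, 0.6, -1.9]
opening: 0.0352
grip_force: 41.5
```

```bash
python3 go.py 565.1 290.6 28 84.4
```

```text
phi 84.4 turn 0.0 | shift after turn cm [ 0.2  -0.1   0.92] | tilt 0.14 t 12.6 q6 -1.12->~-1.12
```

Emit:
{"method": "send_rows", "body": {"rows": [[2.8,[0,0,0.4],0],[2.8,[0,0,0.3],0],[2.8,[0,0,0.2],0],[2.8,[0,0,0],0],[2.8,[0,0,0],0]]}}

```text
t: 13.25
tool_pos: [0.5664, 0.2912, 0.0273]
tool_rot: [0.153, 3.137, 0.0]
contact_force: [-1.5, -1.4, 2.3]
opening: 0.0354
grip_force: 42.0
```

Emit:
{"method": "send_rows", "body": {"rows": [[4.5,[0,0,0],0],[6,[0,0,0],0],[6.5,[0,0,0],0],[6.5,[0,0,-2],0],[6.5,[0,0,-4],0],[6.5,[0,0,-4],0],[6.5,[0,0,-3],0],[6.5,[0,0,0],0]]}}

```text
t: 14.25
tool_pos: [0.5686, 0.2921, 0.1623]
tool_rot: [0.153, 3.13, 0.005]
contact_force: [0.2, -0.3, -0.0]
opening: 0.0648
grip_force: 0.0
```

```bash
python3 go.py 672.5 128 150 -70.4;python3 - <<'E'
from h import *
d=grab("top")
P=cloud(d); m=(np.hypot(P[...,0]-.5651,P[...,1]-.2906)<.055)&(P[...,2]>.035)&(P[...,2]<.09); Q=P[m]
if len(Q): print(Q.max(0),np.median(Q,0),cv2.minAreaRect((Q[:,:2]*1000).astype(np.float32)))
save(d["frame"],"t4.png",1.5)
E
```

```text
phi 84.4 turn 154.8 | shift after turn cm [ 4.27 18.94  1.26] | tilt 0.50 t 14.2 q6 -1.12->~1.59
[0.60582061 0.31166657 0.08431303] [0.55686189 0.28464512 0.05816594] ((562.9717407226562, 289.8738708496094), (38.75167465209961, 84.22628021240234), 84.05591583251953)
```

View pics/t4.png

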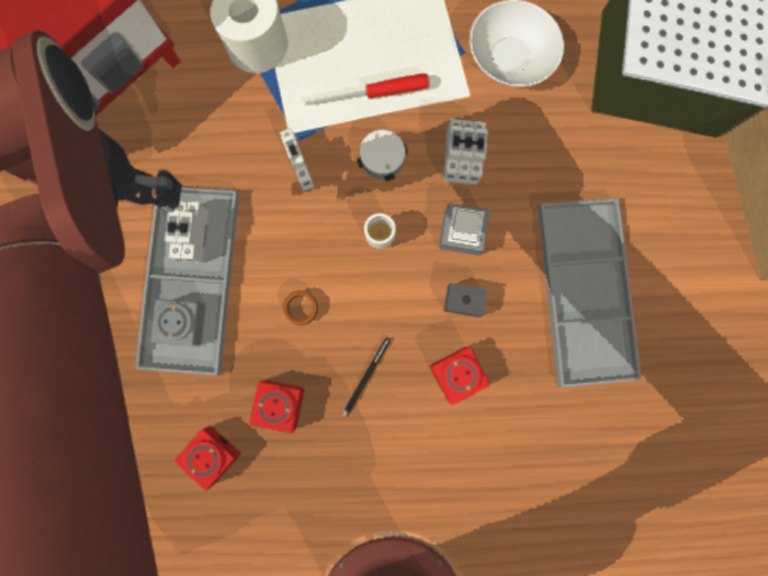

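Both parts stand in tray_two: breaker_2 at (180,230) and the socket at (172,322). Everything else is where it was. Next is breaker_1.

Emit:
{"method": "send_rows", "body": {"rows": [[6.5,[0,0,0],10.4],[6.5,[0,0,0],10.4],[6.5,[0,0,0],10.4],[6.5,[0,0,0],10.4],[6.5,[0,0,0],10.4],[6.5,[0,0,0],10.4],[6.5,[0,0,0],10.4],[6.5,[0,0,0],10.4],[6.5,[0,0,0],10.4],[6.5,[0,0,0],10.4]]}}

```text
t: 15.55
tool_pos: [0.565, 0.2907, 0.1545]
tool_rot: [-2.572, -1.803, 0.005]
contact_force: [0.2, -0.3, 0.3]
opening: 0.0648
grip_force: 0.0
```

Emit:
{"method": "send_rows", "body": {"rows": [[6.5,[0,0,0],10.4],[6.5,[0,0,0],10.4],[6.5,[0,0,0],10.0],[6.5,[0,0,0],10.0],[6.5,[0,0,0],10],[6.5,[0.9,3.8,0],0],[6.5,[0.9,3.8,0],0],[6.5,[0.9,3.8,0],0],[6.5,[0.9,3.8,0],0],[6.5,[0.7,3.7,0],0]]}}

```text
t: 16.8
tool_pos: [0.6695, 0.1262, 0.1545]
tool_rot: [-3.095, -0.535, 0.005]
contact_force: [-0.2, 0.5, -0.0]
opening: 0.065
grip_force: 0.0
```

Emit:
{"method": "send_rows", "body": {"rows": [[6.5,[0,0,0],0],[6.5,[0,0,0],0]]}}

```text
t: 17.05
tool_pos: [0.669, 0.1278, 0.1551]
tool_rot: [-3.095, -0.535, 0.004]
contact_force: [-0.5, -0.1, 0.1]
opening: 0.0647
grip_force: 0.0
```

```bash
python3 go.py 672.5 128 20 -70.4
```

```text
phi -70.4 turn -0.0 | shift after turn cm [ 0.37  0.11 13.51] | tilt 0.16 t 17.1 q6 1.31->~1.31
```

Emit:
{"method": "send_rows", "body": {"rows": [[6.5,[0.4,0.1,3.5],0],[6.5,[0,0,3.5],0],[6.5,[0,0,3.5],0],[4.5,[0,0,2.2],0],[4.5,[0,0,1.2],0],[4.5,[0,0,0.3],0],[4.5,[0,0,0],0],[3.5,[0,0,0],0],[3.5,[0,0,0],0]]}}

```text
t: 18.18
tool_pos: [0.6748, 0.1279, 0.0157]
tool_rot: [3.096, 0.535, 0.002]
contact_force: [-0.5, 0.6, -0.6]
opening: 0.0351
grip_force: 0.0
```

```bash
python3 go.py 672.5 128 12 -70.4
```

```text
phi -70.4 turn -0.0 | shift after turn cm [-0.22 -0.09  0.37] | tilt 0.09 t 18.2 q6 1.31->~1.31
```

Emit:
{"method": "send_rows", "body": {"rows": [[2.6,[-0.2,-0.1,0.2],0],[2.2,[0,0,0],0],[1.8,[0,0,0],0],[1.2,[0,0,0],0],[1.2,[0,0,0],0],[1.2,[0,0,0],0]]}}

```text
t: 18.92
tool_pos: [0.6719, 0.1281, 0.0126]
tool_rot: [3.096, 0.535, -0.0]
contact_force: [-0.5, -0.8, -0.8]
opening: 0.0176
grip_force: 40.6
```

Emit:
{"method": "send_rows", "body": {"rows": [[1.2,[0,0,-1],0],[1.2,[0,0,-3],0],[1.2,[0,0,-4.5],0],[1.2,[0,0,-4],-10.5],[1.2,[0,0,-1],-10.5],[1.2,[0,0,0],-10.5],[1.2,[0,0,0],-10.5],[1.2,[0,0,0],-10.5],[1.2,[0,0,0],-10.5],[1.2,[0,0,0],-10.6]]}}

```text
t: 20.18
tool_pos: [0.6719, 0.1282, 0.1482]
tool_rot: [2.151, 2.289, 0.0]
contact_force: [0.5, -1.4, -2.0]
opening: 0.0175
grip_force: 40.4
```

```bash
python3 go.py 555.2 -308.2 17 3.25
```

```text
phi 3.6 turn 0.3 | shift after turn cm [-42.91 -14.12  13.11] | tilt 0.01 t 20.2 q6 0.02->~0.02
```

Emit:
{"method": "send_rows", "body": {"rows": [[1.2,[-4.8,-1.55,0],0.3],[1.2,[-4.8,-1.57,0],0],[1.2,[-4.8,-1.57,0],0],[1.2,[-4.8,-1.57,0],0],[1.2,[-4.8,-1.57,0],0],[1.2,[-4.8,-1.57,0],0],[1.2,[-4.8,-1.57,0],0],[1.2,[-4.8,-1.57,0],0],[1.2,[-4.5,-1.57,0],0],[1.2,[0,0,0],0]]}}

```text
t: 21.42
tool_pos: [0.552, -0.3105, 0.1484]
tool_rot: [2.169, 2.272, -0.001]
contact_force: [0.5, -0.3, -1.4]
opening: 0.0173
grip_force: 40.4
```

Emit:
{"method": "send_rows", "body": {"rows": [[1.2,[0,0,3],0],[1.2,[0,0,3],0],[1.2,[0,0,3],0],[1.2,[0,0,1],0],[1.2,[0,0,0],0],[1.2,[0,0,0],0]]}}

```text
t: 22.18
tool_pos: [0.5542, -0.308, 0.0496]
tool_rot: [2.162, 2.275, 0.001]
contact_force: [-0.1, 0.9, -1.7]
opening: 0.0173
grip_force: 40.4
```

```bash
python3 go.py 555.2 -308.2 17 3.25;  python3 - <<'E'
from h import *
d=grab("top"); save(d["frame"][100:280,320:460],"t5.png",3)
E
```

```text
phi 2.9 turn -0.3 | shift after turn cm [-0.02  0.09  3.26] | tilt 0.17 t 22.2 q6 -0.68->~-0.68
```

View pics/t5.png

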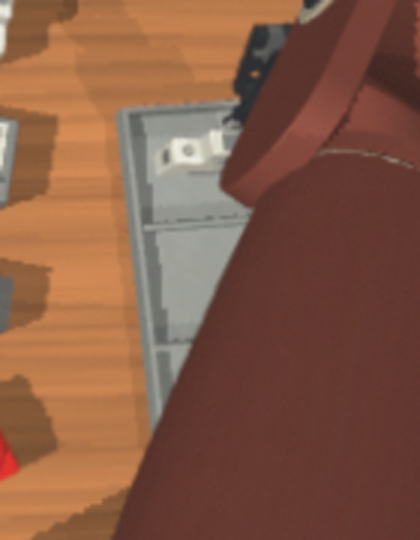

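The breaker lies across the far compartment, with its visible end at crop (155,160), inside the wall. Lowering.

Emit:
{"method": "send_rows", "body": {"rows": [[1.2,[0,0.1,1.2],0],[1.2,[0,0,1.2],0],[1.2,[0,0,0.5],0],[1.2,[0,0,0.2],0],[1.2,[0,0,0],0],[1.2,[0,0,0],0]]}}

```text
t: 22.98
tool_pos: [0.554, -0.3076, 0.0167]
tool_rot: [2.164, 2.277, -0.0]
contact_force: [1.0, -0.6, -1.9]
opening: 0.0177
grip_force: 40.4
```

Emit:
{"method": "send_rows", "body": {"rows": [[1.2,[0,0,0.1],0],[1.2,[0,0,0],0],[1.2,[0,0,0],0]]}}

```text
t: 23.35
tool_pos: [0.5543, -0.3077, 0.0166]
tool_rot: [2.164, 2.277, 0.0]
contact_force: [-1.9, 2.4, 4.5]
opening: 0.0175
grip_force: 41.4
```

Touching. Opening a little (the divider limits it), then up.

Emit:
{"method": "send_rows", "body": {"rows": [[2.2,[0,0,0],0],[2.8,[0,0,0],0],[3.4,[0,0,0],0],[3.4,[0,0,0],0],[3.4,[0,0,-2],0],[3.4,[0,0,-3.5],0],[3.4,[0,0,-4],0],[3.4,[0,0,-4],0],[5,[0,0,0],0]]}}

```text
t: 24.48
tool_pos: [0.5569, -0.3094, 0.1578]
tool_rot: [2.157, 2.269, 0.002]
contact_force: [1.1, 0.5, -0.4]
opening: 0.0497
grip_force: 0.0
```

```bash
python3 go.py 558.6 4.6 150 93;python3 - <<'E'
from h import *
d=grab("side")
P=cloud(d); m=(np.hypot(P[...,0]-.5552,P[...,1]+.3082)<.06)&(P[...,2]>.035)&(P[...,2]<.09); Q=P[m]
if len(Q): print(Q.max(0),np.median(Q,0),cv2.minAreaRect((Q[:,:2]*1000).astype(np.float32)))
E
```

```text
phi 2.9 turn -90.1 | shift after turn cm [-1.81 31.35  0.58] | tilt 0.63 t 24.5 q6 -0.67->~-2.25
[ 0.56238982 -0.25863661  0.07911338] [ 0.5504604  -0.28257912  0.05386205] ((553.826904296875, -299.8146057128906), (18.3936710357666, 81.5413818359375), 3.5576331615448)
```

Emit:
{"method": "send_rows", "body": {"rows": [[6.6,[0,0,0],-10],[6.6,[0,0,0],-10],[6.6,[0,0,0],-10],[6.6,[0,0,0],-10],[6.6,[0,0,0],-10],[6.6,[0,0,0],-10],[6.6,[0,0,0],-10],[6.6,[0,0,0],-10],[6.6,[0,0,0],-10],[6.6,[0,0,0],0]]}}

```text
t: 25.78
tool_pos: [0.5533, -0.307, 0.1494]
tool_rot: [0.076, -3.139, -0.002]
contact_force: [-0.4, 0.4, -0.1]
opening: 0.066
grip_force: 0.0
```

Emit:
{"method": "send_rows", "body": {"rows": [[6.6,[-0.26,4.48,0],0],[6.6,[-0.26,4.48,0],0],[6.6,[-0.26,4.48,0],0],[6.6,[-0.26,4.48,0],0],[6.6,[-0.26,4.48,0],0],[6.6,[-0.26,4.48,0],0],[6.6,[-0.26,4.48,0],0],[6.6,[0,0,0],0],[6.6,[0,0,0],0]]}}

```text
t: 26.9
tool_pos: [0.556, 0.0065, 0.1503]
tool_rot: [0.078, -3.14, 0.001]
contact_force: [-0.0, -0.2, 0.3]
opening: 0.066
grip_force: 0.0
```

```bash
python3 go.py 558.6 4.6 14 93
```

```text
phi 92.8 turn -0.2 | shift after turn cm [-0.26 -0.2  13.63] | tilt 0.05 t 26.9 q6 -1.74->~-1.75
```

Emit:
{"method": "send_rows", "body": {"rows": [[6.6,[-0.3,-0.2,3.5],0],[6.6,[0,0,3.5],0],[6.6,[0,0,3.5],0],[6.6,[0,0,2.2],0],[6.6,[0,0,0.9],0],[6.6,[0,0,0],0],[5.2,[0,0,0],0],[3.8,[0,0,0],0],[3.8,[0,0,0],0],[3.8,[0,0,0],0]]}}

```text
t: 28.15
tool_pos: [0.5609, 0.0045, 0.0164]
tool_rot: [-0.08, 3.138, -0.001]
contact_force: [-0.3, -1.1, 6.2]
opening: 0.0439
grip_force: 41.6
```

Emit:
{"method": "send_rows", "body": {"rows": [[3.8,[0,0,0],0],[3.8,[0,0,0],0]]}}

```text
t: 28.4
tool_pos: [0.5609, 0.0045, 0.0164]
tool_rot: [-0.08, 3.138, -0.001]
contact_force: [-0.8, -1.5, 6.0]
opening: 0.0434
grip_force: 41.6
```

Emit:
{"method": "send_rows", "body": {"rows": [[3.8,[0,0,-1],0],[3.8,[0,0,-3],0],[3.8,[0,0,-4.5],0],[3.8,[0,0,-4],0],[3.8,[0,0,0],0]]}}

```text
t: 29.02
tool_pos: [0.5617, 0.0048, 0.144]
tool_rot: [-0.08, 3.133, -0.001]
contact_force: [-0.1, -0.4, -1.9]
opening: 0.0432
grip_force: 41.2
```

```bash
python3 go.py 371.5 -318.6 21 93.25; python3 - <<'E'
from h import *
d=grab("side"); save(d["frame"][20:260,100:400],"s6.png",2)
E
```

```text
phi 92.9 turn -0.3 | shift after turn cm [ 20.92 -31.19  12.18] | tilt 0.43 t 29.0 q6 -1.75->~-1.75
```

View pics/s6.png

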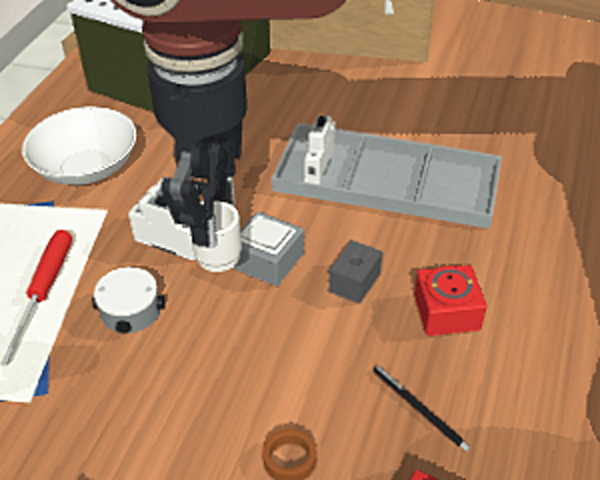

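The lampholder is held upright at crop (215,235), and breaker_1 stands in tray_three at (320,150). Carrying on.

Emit:
{"method": "send_rows", "body": {"rows": [[3.8,[2.6,-3.9,0],0],[3.8,[2.6,-3.9,0],0],[3.8,[2.6,-3.9,0],0],[3.8,[2.6,-3.9,0],0],[3.8,[2.6,-3.9,0],0],[3.8,[2.6,-3.9,0],0],[3.8,[2.6,-3.9,0],0],[3.8,[2.6,-3.9,0],0],[3.8,[0,0,3],0],[3.8,[0,0,3],0]]}}

```text
t: 30.32
tool_pos: [0.3659, -0.3166, 0.0767]
tool_rot: [0.077, -3.138, -0.005]
contact_force: [0.3, -0.3, -1.3]
opening: 0.0439
grip_force: 41.4
```

Emit:
{"method": "send_rows", "body": {"rows": [[3.8,[0,0,3],0],[3.8,[0,0,1.5],0],[3.8,[0,0,0],0],[3.8,[0,0,0],0]]}}

```text
t: 30.82
tool_pos: [0.368, -0.3178, 0.0355]
tool_rot: [-0.08, 3.14, -0.002]
contact_force: [0.3, 0.1, -0.8]
opening: 0.0435
grip_force: 41.4
```

```bash
python3 go.py 371.5 -318.6 20.5 93.25
```

```text
phi 92.9 turn -0.3 | shift after turn cm [-0.34 -0.1   1.5 ] | tilt 0.08 t 30.8 q6 -2.49->~-2.49
```

Emit:
{"method": "send_rows", "body": {"rows": [[3.8,[-0.3,-0.1,0.6],0],[3.8,[0,0,0.5],0],[3.8,[0,0,0.2],0],[3.8,[0,0,0.1],0],[3.8,[0,0,0],0],[3.8,[0,0,0],0]]}}

```text
t: 31.58
tool_pos: [0.3706, -0.3182, 0.0208]
tool_rot: [-0.079, 3.14, -0.0]
contact_force: [-0.7, 0.7, -1.9]
opening: 0.0437
grip_force: 41.5
```

Emit:
{"method": "send_rows", "body": {"rows": [[3.8,[0,0,0.1],0],[3.8,[0,0,0],0],[3.8,[0,0,0],0]]}}

```text
t: 31.95
tool_pos: [0.3707, -0.3184, 0.0204]
tool_rot: [-0.08, 3.14, -0.0]
contact_force: [-2.8, 1.1, 5.3]
opening: 0.0437
grip_force: 42.2
```

Touching. Release and rise.

Emit:
{"method": "send_rows", "body": {"rows": [[5,[0,0,0],0],[6.2,[0,0,0],0],[6.6,[0,0,0],0],[6.6,[0,0,-2],0],[6.6,[0,0,-3.5],0],[6.6,[0,0,-4],0],[6.6,[0,0,-4],0],[8.5,[0,0,0],0]]}}

```text
t: 32.95
tool_pos: [0.3723, -0.3202, 0.159]
tool_rot: [-0.08, 3.135, -0.01]
contact_force: [-0.3, -0.3, 0.2]
opening: 0.0815
grip_force: 0.0
```

```bash
python3 go.py 560.4 -122.6 150 78.8
```

```text
phi 92.9 turn 14.1 | shift after turn cm [-14.61  23.04   0.88] | tilt 0.47 t 33.0 q6 -2.48->~-2.24
```

Emit:
{"method": "send_rows", "body": {"rows": [[8.5,[0,0,0],7.1],[8.5,[0,0,0],7.0],[8.5,[-2.45,3.85,0],0],[8.5,[-2.45,3.85,0],0],[8.5,[-2.45,3.85,0],0],[8.5,[-2.45,3.85,0],0],[8.5,[-2.45,3.85,0],0],[8.5,[-2.4,3.8,0],0],[8.5,[0,0,0],0],[8.5,[0,0,0],0]]}}

```text
t: 34.2
tool_pos: [0.5581, -0.1205, 0.1533]
tool_rot: [-0.306, -3.124, -0.0]
contact_force: [-0.5, -0.8, 0.5]
opening: 0.0846
grip_force: 0.0
```

```bash
python3 go.py 560.4 -122.6 10 78.8
```

```text
phi 78.8 turn 0.0 | shift after turn cm [-0.3  -0.16 14.32] | tilt 0.14 t 34.2 q6 -1.72->~-1.72
```

Emit:
{"method": "send_rows", "body": {"rows": [[8.5,[-0.3,-0.15,3.5],0],[8.5,[0,0,3.5],0],[8.5,[0,0,3.5],0],[8.5,[0,0,2.5],0],[8.5,[0,0,1.2],0],[8.5,[0,0,0.1],0],[5.5,[0,0,0],0],[5.5,[0,0,0],0],[5.5,[0,0,0],0],[5.5,[0,0,0],0]]}}

```text
t: 35.45
tool_pos: [0.5631, -0.1232, 0.014]
tool_rot: [0.306, 3.124, -0.002]
contact_force: [-1.3, -0.1, 6.1]
opening: 0.0606
grip_force: 42.4
```

Emit:
{"method": "send_rows", "body": {"rows": [[5.5,[0,0,0],0],[5.5,[0,0,-1],0],[5.5,[0,0,-3],0],[5.5,[0,0,-4.5],0],[5.5,[0,0,-4],-7.2],[5.5,[0,0,0],-7.2],[5.5,[0,0,0],0]]}}

```text
t: 36.33
tool_pos: [0.5618, -0.1225, 0.1376]
tool_rot: [-0.086, 3.139, -0.001]
contact_force: [0.5, 0.0, -0.4]
opening: 0.0602
grip_force: 43.5
```

```bash
python3 go.py 463.4 -313.4 17 93.25; python3 - <<'E'
from h import *
d=grab("side"); save(d["frame"][20:260,100:400],"s7.png",2)
E
```

```text
phi 93.1 turn -0.1 | shift after turn cm [ 10.92 -18.49  12.05] | tilt 0.07 t 36.3 q6 -1.97->~-1.97
```

View pics/s7.png

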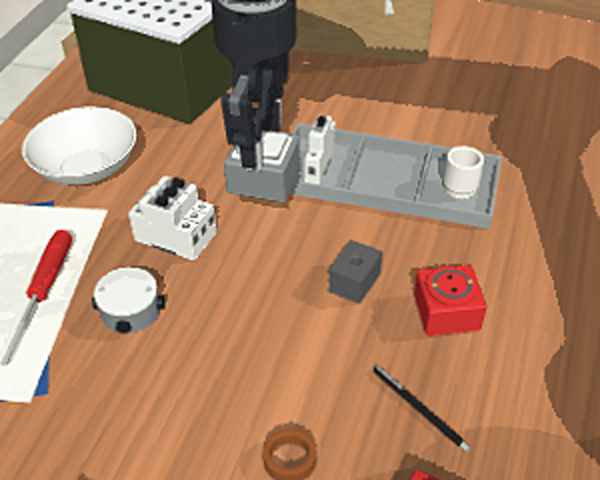

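The switch is held level at crop (262,165). The lampholder stands in the near compartment, at (463,170).

Emit:
{"method": "send_rows", "body": {"rows": [[5.5,[2.2,-3.7,0],0],[5.5,[2.2,-3.7,0],0],[5.5,[2.2,-3.7,0],0],[5.5,[2.1,-3.7,0],0],[5.5,[2.1,-3.7,0],0],[5.5,[0,0,0],0],[5.5,[0,0,3],0],[5.5,[0,0,3],0],[5.5,[0,0,2.5],0],[5.5,[0,0,0],0]]}}

```text
t: 37.62
tool_pos: [0.4624, -0.3107, 0.0485]
tool_rot: [0.087, -3.135, -0.008]
contact_force: [-0.5, 0.4, -1.0]
opening: 0.0606
grip_force: 43.6
```

Emit:
{"method": "send_rows", "body": {"rows": [[5.5,[0,0,0],0]]}}

```text
t: 37.75
tool_pos: [0.4647, -0.3131, 0.0524]
tool_rot: [-0.088, 3.14, -0.001]
contact_force: [0.2, -0.5, -0.3]
opening: 0.0602
grip_force: 43.7
```

```bash
python3 go.py 465 -313.4 18 93.25
```

```text
phi 93.2 turn -0.0 | shift after turn cm [-0.02 -0.03  3.44] | tilt 0.04 t 37.8 q6 -2.35->~-2.35
```

Emit:
{"method": "send_rows", "body": {"rows": [[5.5,[0,0,1.2],0],[5.5,[0,0,1.2],0],[5.5,[0,0,0.5],0],[5.5,[0,0,0.3],0],[5.5,[0,0,0.1],0],[5.5,[0,0,0],0],[5.5,[0,0,0],0]]}}

```text
t: 38.62
tool_pos: [0.4643, -0.3135, 0.0191]
tool_rot: [-0.088, 3.14, -0.001]
contact_force: [-1.3, -0.0, -2.0]
opening: 0.0601
grip_force: 43.7
```

Emit:
{"method": "send_rows", "body": {"rows": [[5.5,[0,0,0.1],0],[5.5,[0,0,0.05],0],[5.5,[0,0,0],0],[5.5,[0,0,0],0]]}}

```text
t: 39.12
tool_pos: [0.4644, -0.3135, 0.0181]
tool_rot: [-0.088, 3.14, -0.001]
contact_force: [-2.9, 2.1, 4.6]
opening: 0.0606
grip_force: 46.4
```

Emit:
{"method": "send_rows", "body": {"rows": [[6.8,[0,0,0],0],[7.2,[0,0,0],0],[7.2,[0,0,0],0],[7.2,[0,0,-2],0],[7.2,[0,0,-3.5],0],[7.2,[0,0,-4],0],[7.2,[0,0,-4],0],[7.2,[5,0,0],0],[7.2,[5,0,0],0],[7.2,[0,0,0],0]]}}

```text
t: 40.38
tool_pos: [0.3624, -0.3191, 0.1534]
tool_rot: [-0.083, 3.14, -0.002]
contact_force: [0.2, -0.7, 0.4]
opening: 0.072
grip_force: 0.0
```

```bash
python3 - <<'E'
from h import *
for n in("side","top"):
    d=grab(n)
    if n=="side": save(d["frame"],"s8.png",1.5)
    P=cloud(d)
    for k,(x,y) in {"switch":(463,-313),"lamp":(371,-319),"b1":(555,-308),"b3":(680,-127),"jb":(681,-2)}.items():
        m=(np.hypot(P[...,0]-x/1e3,P[...,1]-y/1e3)<.05)&(P[...,2]>.03)&(P[...,2]<.09); Q=P[m]
        if len(Q)>20: print(n,k,np.round(np.percentile(Q[:,2],95),3),[np.round(v,1) for v in cv2.minAreaRect((Q[:,:2]*1000).astype(np.float32))])
E
```

```text
side switch 0.053 [array([ 465.5, -310.4]), array([65.1, 65.7]), np.float64(3.3)]
side lamp 0.054 [array([ 371.1, -316.1]), array([45.5, 46.9]), np.float64(18.7)]
side b1 0.076 [array([ 553.7, -300.6]), array([19.2, 84.3]), np.float64(3.8)]
side b3 0.074 [array([ 683.7, -125.5]), array([56.5, 87. ]), np.float64(84.4)]
side jb 0.037 [array([ 6.819e+02, -3.000e-01]), array([65.8, 68.6]), np.float64(1.4)]
top switch 0.056 [array([ 461.3, -314. ]), array([64.7, 64.5]), np.float64(2.9)]
top lamp 0.059 [array([ 367.8, -317.6]), array([43.7, 44.2]), np.float64(86.4)]
top b1 0.079 [array([ 552.3, -303.1]), array([18.8, 84.7]), np.float64(2.5)]
top b3 0.077 [array([ 681.1, -129.2]), array([53.6, 84.8]), np.float64(83.1)]
top jb 0.039 [array([679.4,  -3.2]), array([65.9, 66.7]), np.float64(88.5)]
```

View pics/s8.png

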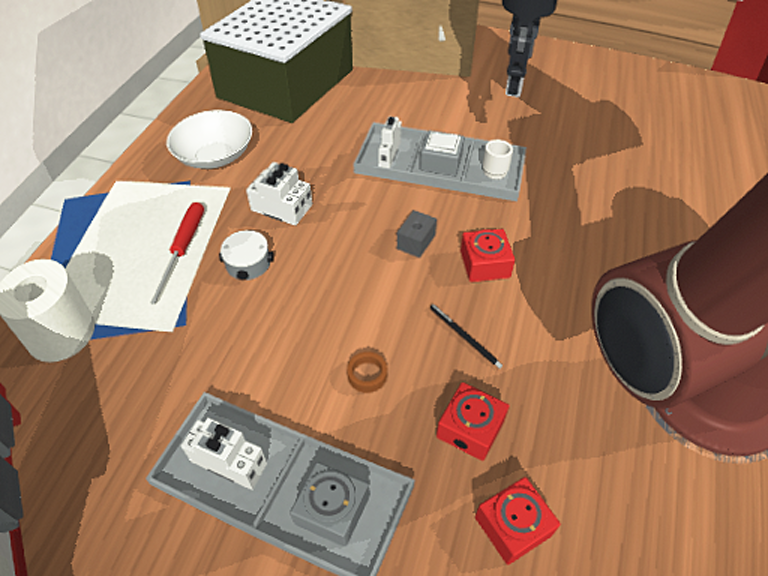

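The picture shows all five parts upright in their own compartments. In tray_three, breaker_1 is at (388,143), the switch at (441,150) and the lampholder at (497,157). In tray_two, breaker_2 is at (226,450) and the socket at (330,495). Breaker_3 and the junction box are unmoved and the gripper is clear.

```bash
python3 -c "
from station import ctrl
print(ctrl.finish_job())"
```

```text
the job is handed in; nothing more can be done
None
```

I handed the job in at about 40 s. All five parts stand upright in their own compartments, and the three-pole breaker and junction box are where they were; the hand-in call returned no verdict.

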